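# Set the drying case for painting: cover the wet panel, open up the paint jar

### The arm

A 7-joint arm with a two-finger parallel gripper is mounted at the origin on the work surface. World frame = base frame: x ahead of the robot, y to its left, z up, the work surface at z = 0. Lengths are in m, angles in rad, forces in N, time in s.
With the tool pointing down it reaches from about 0.35 to 0.775 m from the base axis. Payload 3.1 kg.
Tool frame: the origin (TCP) lies on the centre line of the jaws, within the pads' length; the fingertips stand 17 mm ahead of it and the grasp point (between the pads) lies 2 mm behind it (ctrl.tip_reach is the distance from the TCP to the fingertips, in m); y points along the fingers, x is the direction in which the jaws open and shut, and the axes are right-handed (so a half turn about y gives the same grasp; the last joint's range is limited). The gripper opens to 85 mm and grips with 20 to 120 N. Pads are 22 mm wide; open, the fingers measure 114 mm over their backs; the gripper's body (76 mm by 85 mm) begins 54 mm behind the grasp point. The pads swing forward as they close: fully open they stand 13 mm farther back than shut.
Start: joints at [1.078, 0.311, 0.014, 1.512, -0.004, 1.319, -0.027], TCP at [0.24, -0.495, 0.223] pointing down, gripper open.
Joint ranges: [-2.7, 2.7], [-0.3, 1.91], [-1.27, 1.3], [0.12, 2.57], [-1.44, 4.58], [0.2, 2.03], [-3.05, 3.05]. Speed limits (rad/s): [2.79, 2.79, 3.14, 3.14, 3.14, 3.14, 3.14].

### API

Orientations are given as [roll, pitch, yaw] about the fixed x, y, z axes, in that order (R = Rz(yaw) Ry(pitch) Rx(roll)).
In Python, from workcell import ctrl gives the robot as it stands. The module is installed in compiled form; this text tells all that it offers.
- The arm moves only by the tool carry_out, never from a script. Its argument "rows" is a list of rows, each a list of 5 numbers: the closure, from 0 (fully open) to 1 (shut), then the shift along the tool's x, y, z in units of 25 mm (1.0 is 25 mm), then the turn about the tool's y in units of 5 degrees (1.0 is 5 degrees). A call has 1 to 20 rows; each row is the pose to reach, as a shift and turn from the pose measured when the call began, along the tool's axes at that moment; what a row does not reach only later rows make up. A row lasts 1/10 s, in which the tool goes at most 50 mm and 8.59 degrees, less where a joint would pass 70% of its speed; a pose out of reach is approached as far as the arm can. A call with a gripper value outside its range is refused whole. The fingers move at their own pace and stop on an object; the grip force is fixed at half the most. Time passes only in rows, so rows that repeat a pose let the fingers close. It gives the time, the measured TCP pose, the force and the opening at its end, in the units of the state.
- ctrl.state(): the state, without advancing time (a new reading comes with each control period).
- ctrl.read_camera(name): name is "scene" or "top"; returns a dict with "color" (480x640x3 uint8, red, green, blue), "z_map" (480x640 float32, m along the optical axis (not along the pixel's ray), 0 where there is no reading), "intrinsics" (3x3 intrinsics, pixels), "extrinsics" (4x4, takes a point from world to camera coordinates). Camera axes: x right, y down, z forward; pixel columns grow to the right and rows downward; lengths in m; the calibration is good to about 2 mm. A picture is of the moment at which its call begins.
- ctrl.job_done(): hands the job in, once; it reports no verdict.
Trained networks look in a picture, given as the dict that the camera call returned (one of the last four; its "shot" number tells which), for a name from the list of things; names that differ only in an ending like _2 or _b are one class to them, and where a whole thing is asked for, a point or a joint stands for the part that bears it (a point fixed in the world has none). Each returns a list of dicts, best first, with "score" (0 to 1); they miss things now and then, are a little off and sometimes report something else, mostly with a low value. They report only what shows in the picture. A call takes as long as a camera call.
- ctrl.search_frame(label, picture): "at" ([column, row] in pixels, amid what is visible of it).
- ctrl.trace(label, picture): "region" (480x640 bool, what is visible of it) and "at" ([column, row] in pixels, amid what is visible of it).
- ctrl.place_of(label, picture): "at" ([column, row] in pixels: a listed point, or the origin of a listed thing).
The state is a dict: "t": time; "qpos": joint angles; "qd": joint speeds; "joint_efforts": joint torques, N m; "tool_pos": TCP position; "tcp_rot": TCP orientation; "wrist_force": force on the tool from outside, world axes, zero at the start; "ft_torque": the same for the moment, N m; "opening": finger opening in m.
Only numpy, scipy, OpenCV 4.12 (cv2) and the standard library are available. Lean on these libraries where they do the work, as an engineer would, in place of code of your own. Each camera call takes 0.05 s, during which the arm holds its last target. There are 200 camera calls.

### The job

The drying case on the table has two bays side by side, each with its own clear sliding guard door on top, both standing part way. Slide the guard of the bay with the wet painted panel fully shut, and slide the guard of the bay with the paint jar fully open so that the paint is ready for use. Do not touch the painted panel.

Things in the scene. Friction and masses are not known exactly. Their poses are not given: they have to be found in the camera images.
- case: White case 380 (x) x 460 (y) x 105 mm, fixed on the table. Origin: centre of underside; x to its rear, away from the robot, y to the left bay, z up. Front half: two open bays 165 x 208 mm, centres x -97, y +110 (left), -110 (right), floor z 8; rear half: closed deck. A clear dark-rimmed guard (175 x 196 x 8, top z 102) slides along x over each bay. Only the guards' grips rise above z 108.
- guard_left (a joint): Left bay's guard: 0 m fully shut (nearest the robot), 0.16 m fully open (pushed back over the deck), hard stop at each end. About 3 N slides it; it stays where left. Its grip is an upright black bar, 14 mm thick along the case's x, 64 mm long along y, from z 102 to 147 mm; bar centre in the case's frame: x = -145 mm + joint value, y = +110 mm.
- guard_right (a joint): Right bay's guard: same values, grip bar and behaviour as the left one; bar centre in the case's frame: x = -145 mm + joint value, y = -110 mm.
- panel: Wet painted panel: flat wooden board 120 x 140 x 22 mm with green, yellow and violet paint on its upper face, lying in either the left or the right bay. Origin: centre of its underside. The other bay holds the paint jar, a round white jar 72 mm across and 55 mm high with a black lid.

How it is judged:
At the end, for the whole second after the job is handed in: The guard over the bay with the painted panel is shut to within 15 mm of its stop, and the guard of the other bay, with the jar, is open to within 15 mm of its stop (((y of panel in the frame of case above 0 m and value of joint guard_left below 0.015 m and value of joint guard_right above 0.145 m) or (y of panel in the frame of case below 0 m and value of joint guard_right below 0.015 m and value of joint guard_left above 0.145 m))); the robot touches nothing.
It fails at once if the robot touches the wet painted panel (contact force between any of the fingers, the arm and panel above 0.5 N).
It also fails if it takes over 42 s, if anything falls off the work surface, if the arm or the gripper's body presses on something with over 40 N, if the wrist force passes 120 N, or if a joint passes its speed limit or range.

## Working session

There is one attempt and no reset: what is moved stays moved. The work goes in short steps, Python scripts to look and compute and a tool call to move; the robot and the scene stay as the last step left them, time stands still between calls to the robot, and variables do not carry over. Pictures are saved under pics/ and viewed, about 8 in all and at most 12, crops included, and the job is handed in when it is done.

Besides the shell and the picture viewer there is one more tool, called as name(argument=value, ...) on one line, values as JSON. carry_out: Moves the arm, as the interface text tells. Its arguments: {"type":"object","properties":{"rows":{"type":"array","items":{"type":"array","items":{"type":"number"}}}},"required":["rows"]}

```bash
mkdir -p pics; cat > h.py <<'E'
import numpy as np, cv2
from workcell import ctrl
def world(p,uv,z=None):
    K=p["intrinsics"];E=np.linalg.inv(p["extrinsics"]);u,v=uv
    d=E[:3,:3]@np.linalg.solve(K,[u,v,1.]);o=E[:3,3]
    s=p["z_map"][int(v),int(u)] if z is None else (z-o[2])/d[2]
    return o+s*d
def cloud(p):
    K=p["intrinsics"];E=np.linalg.inv(p["extrinsics"]);z=p["z_map"]
    v,u=np.indices(z.shape);c=np.stack([(u-K[0,2])/K[0,0]*z,(v-K[1,2])/K[1,1]*z,z],-1)
    return c@E[:3,:3].T+E[:3,3]
E
python3 - <<'E'
from h import *
s=ctrl.state();print(s["tool_pos"],s["tcp_rot"],s["opening"],s["t"],ctrl.tip_reach)
ims=[]
for n in("top","scene"):
    p=ctrl.read_camera(n);cv2.imwrite(f"pics/{n}1.png",p["color"][:,:,::-1])
    for l in("case","guard_left","guard_right","panel"):
        for r in ctrl.place_of(l,p)[:2]: print(n,l,np.round(r["at"]),round(r["score"],2),np.round(world(p,r["at"]),3))
    c=cloud(p);ok=p["z_map"]>0
    m=ok&(c[...,2]>.085)&(c[...,2]<.112)&(c[...,0]>.3)
    print(n,"rect deck",cv2.minAreaRect(c[m][:,:2].astype(np.float32)))
    m=(ok&(c[...,2]>.118)&(c[...,2]<.152)&(c[...,0]>.3)).astype(np.uint8)
    k,L,st,ce=cv2.connectedComponentsWithStats(m)
    for i in range(1,k):
        if st[i,4]>20:
            q=c[L==i];print(st[i],q.mean(0).round(3),cv2.minAreaRect(q[:,:2].astype(np.float32)))
E
```

```text
[ 0.23932121 -0.4943526   0.22159153] [-1.57088937  0.00241637 -1.11985853] 0.0856870491246378 0.0 0.017
top case [341. 240.] 0.76 [ 0.591 -0.008  0.098]Traceback (most recent call last):
  File "<stdin>", line 7, in <module>
ValueError: it knows: case, panel
```

View pics/top1.png

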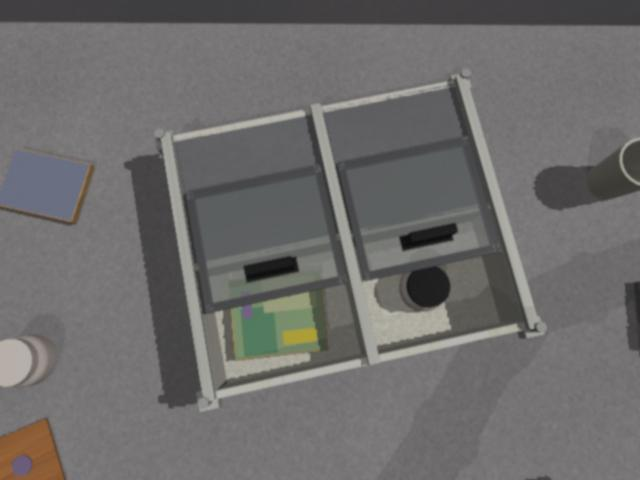

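The top view shows the painted panel in the left bay (about 275, 320) and the jar in the right bay (428, 287). The grips are at (271, 269) on the left and (429, 237) on the right.

```bash
python3 - <<'E'
from h import *
for n in("top","scene"):
    p=ctrl.read_camera(n);cv2.imwrite(f"pics/{n}1.png",p["color"][:,:,::-1])
    for l in("case","panel"):
        for r in ctrl.place_of(l,p)[:2]: print(n,l,np.round(r["at"]),round(r["score"],2),np.round(world(p,r["at"]),3),world(p,r["at"],0).round(3))
    c=cloud(p);ok=p["z_map"]>0
    m=ok&(c[...,2]>.09)&(c[...,2]<.112)&(c[...,0]>.3)&(abs(c[...,1])<.4)
    print(n,"rect deck",cv2.minAreaRect(c[m][:,:2].astype(np.float32)))
    m=(ok&(c[...,2]>.122)&(c[...,2]<.155)&(c[...,0]>.3)).astype(np.uint8)
    k,L,st,ce=cv2.connectedComponentsWithStats(m)
    for i in range(1,k):
        if st[i,4]>20:
            q=c[L==i];print(st[i],q.mean(0).round(3),cv2.minAreaRect(q[:,:2].astype(np.float32)))
    if n=="top":
        for uv in [(165,140),(463,82),(205,395),(533,330),(318,110),(370,358)]: print(uv,world(p,uv,.105).round(4))
        for uv in [(271,266),(429,234)]: print(uv,world(p,uv,.147).round(4),world(p,uv).round(4))
E
```

```text
top case [339. 243.] 0.82 [ 0.59  -0.007  0.076] [ 0.604 -0.011  0.   ]
top panel [278. 317.] 0.71 [0.485 0.083 0.027] [0.486 0.085 0.   ]
top rect deck ((0.6076494455337524, -0.011415451765060425), (0.3940190076828003, 0.47401463985443115), 12.105920791625977)
[406 223  52  23 643] [ 0.59  -0.125  0.143] ((0.5919913649559021, -0.12673769891262054), (0.014391315169632435, 0.0643097385764122), 11.6704740524292)
[243 256  51  22 638] [0.547 0.088 0.144] ((0.5483313202857971, 0.08825990557670593), (0.014343243092298508, 0.06371201574802399), 12.214877128601074)
(165, 140) [0.7358 0.2446 0.105 ]
(463, 82) [ 0.8279 -0.192   0.105 ]
(205, 395) [0.3833 0.1716 0.105 ]
(533, 330) [ 0.466  -0.2655  0.105 ]
(318, 110) [0.7827 0.0237 0.105 ]
(370, 358) [ 0.4298 -0.0451  0.105 ]
(271, 266) [0.5476 0.0844 0.147 ] [0.5477 0.0845 0.1459]
(429, 234) [ 0.5895 -0.1207  0.147 ] [ 0.5898 -0.1212  0.1452]
scene case [310. 303.] 0.94 [ 0.659 -0.039  0.102] [ 0.608 -0.006  0.   ]
scene rect deck ((0.6087925434112549, -0.011488616466522217), (0.3947039544582367, 0.47328200936317444), 12.294822692871094)
[325 159  40  45 891] [0.554 0.084 0.14 ] ((0.5502843856811523, 0.08747747540473938), (0.015114537440240383, 0.06463658809661865), 12.759018898010254)
[ 186  260   53   52 1259] [ 0.597 -0.129  0.141] ((0.5941411852836609, -0.12765254080295563), (0.016038160771131516, 0.06413902342319489), 12.097738265991211)
```

View pics/scene1.png

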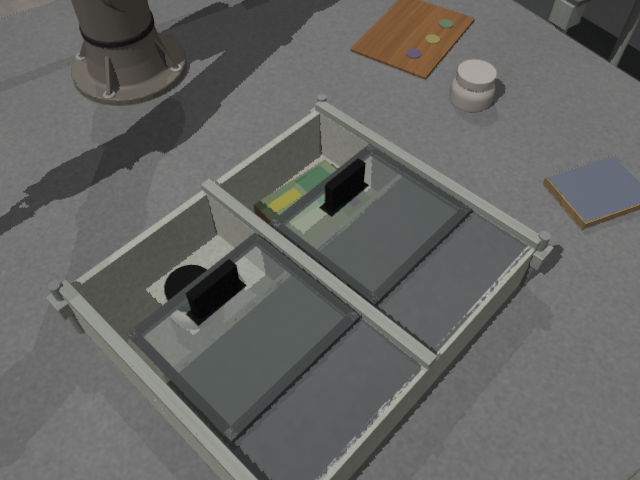

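The scene view agrees: the panel is under the left guard (about 300, 190) and the jar under the right one (190, 280). The case centre is (0.608, -0.0115) with yaw about 12°. The joints come out at about 0.108 (left) and 0.106 (right), and the bar y values of ±110 mm match the spec. I'll grasp each bar with the jaws along the case's x, starting with the right one, from above.

carry_out(rows=[[0, -0.6, -0.9, 1.6, -1.3], [0, -1.2, -0.9, 3.2, -2.6], [0, -1.8, -0.9, 4.8, -3.9], [0, -2.4, -0.9, 6.4, -5.2], [0, -3, -0.9, 8, -6.5], [0, -3.6, -0.9, 9.6, -7.8], [0, -4.2, -0.9, 11.2, -9.1], [0, -4.8, -0.9, 12.8, -10.4], [0, -5.4, -0.9, 14.4, -11.7], [0, -6, -0.9, 16, -13], [0, -6.5, -0.9, 17.6, -14.2], [0, -7.06, -0.9, 19.14, -15.23], [0, -7.06, -0.9, 19.14, -15.23], [0, -7.06, -0.9, 19.14, -15.23], [0, -7.06, -0.9, 19.14, -15.23], [0, -7.06, -0.9, 19.14, -15.23]])

```text
t: 2.0
tool_pos: [0.5926, -0.1296, 0.2452]
tcp_rot: [-1.572, 0.001, 0.206]
wrist_force: [0.2, -0.4, -0.4]
opening: 0.0853
```

carry_out(rows=[[0, 0, 1.1, 0.1, 0], [0, 0, 2.2, 0.1, 0], [0, 0, 3.3, 0.1, 0], [0, 0, 4.4, 0.1, 0], [0, 0, 4.4, 0.1, 0], [0.3, 0, 4.4, 0.1, 0], [0.5, 0, 4.4, 0.1, 0], [0.7, 0, 4.4, 0.1, 0], [1, 0, 4.4, 0.1, 0], [1, 0, 4.4, 0.1, 0], [1, 0, 4.4, 0.1, 0], [1, 0, 4.4, 0.1, 0], [1, 0, 4.4, 0.1, 0]])

```text
t: 3.3
tool_pos: [0.5927, -0.1273, 0.1363]
tcp_rot: [-1.573, -0.001, 0.206]
wrist_force: [-1.4, 0.4, 5.8]
opening: 0.0111
```

carry_out(rows=[[1, 0.3, 0, 0, 0], [1, 0.6, 0, 0, 0], [1, 0.9, 0, 0, 0], [1, 1.2, 0, 0, 0], [1, 1.5, 0, 0, 0], [1, 1.8, 0, 0, 0], [1, 2.0, 0, 0, 0], [1, 2.1, 0, 0, 0], [1, 2.1, 0, 0, 0], [1, 2.1, 0, 0, 0]])

```text
t: 4.3
tool_pos: [0.6454, -0.116, 0.1364]
tcp_rot: [-1.572, -0.003, 0.206]
wrist_force: [-0.6, 0.9, 4.0]
opening: 0.0104
```

```bash
python3 - <<'E'
from h import *
s=ctrl.state();print(s["tool_pos"],s["wrist_force"],s["opening"])
p=ctrl.read_camera("scene");cv2.imwrite("pics/s2.png",p["color"][:,:,::-1])
E
```

```text
[ 0.64540087 -0.11599286  0.13639678] [-0.59415906  0.89779283  3.96244252] 0.010404944192171812
```

View pics/s2.png

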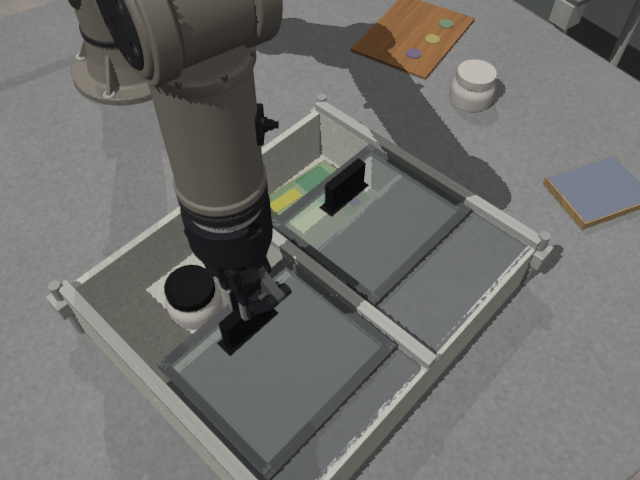

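The guard moved with the grip and is near its expected stop at grip (248, 318). I'll nudge it a few mm further to feel the stop.

carry_out(rows=[[1, 0.1, 0, 0, 0], [1, 0.15, 0, 0, 0], [1, 0.2, 0, 0, 0], [1, 0.2, 0, 0, 0]])

```text
t: 4.75
tool_pos: [0.646, -0.1158, 0.1363]
tcp_rot: [-1.572, 0.007, 0.206]
wrist_force: [-10.5, -0.7, 9.6]
opening: 0.0106
```

The stop is reached: it moved 0.6 mm and the force rose to 10 N. Now release and lift.

carry_out(rows=[[1, 0, 0, 0, 0], [0.5, 0, 0, 0, 0], [0, 0, 0, 0, 0], [0, 0, 0, 0, 0], [0, 0, 0, 0, 0], [0, 0, 0, 0, 0], [0, 0, -1.5, 0, 0], [0, 0, -3, 0, 0], [0, 0, -4, 0, 0], [0, 0, -4, 0, 0], [0, 0, -4, 0, 0]])

```text
t: 5.85
tool_pos: [0.6469, -0.1156, 0.2367]
tcp_rot: [-1.572, 0.006, 0.206]
wrist_force: [-0.3, 0.2, -0.7]
opening: 0.0855
```

carry_out(rows=[[0, -0.4, 0, 1.6, 0], [0, -0.8, 0, 3.2, 0], [0, -1.2, 0, 4.8, 0], [0, -1.6, 0, 6.4, 0], [0, -2, 0, 8, 0], [0, -2.17, 0, 8.77, 0], [0, -2.17, 0, 8.77, 0], [0, -2.17, 0, 8.77, 0], [0, -2.17, 0, 8.77, 0]])

```text
t: 6.75
tool_pos: [0.5493, 0.0855, 0.2355]
tcp_rot: [-1.573, 0.008, 0.203]
wrist_force: [-0.4, 0.1, 0.1]
opening: 0.0854
```

carry_out(rows=[[0, 0, 1.1, 0.1, 0], [0, 0, 2.2, 0.1, 0], [0, 0, 3.3, 0.1, 0], [0, 0, 3.98, 0.1, 0], [0, 0, 3.98, 0.1, 0], [0.3, 0, 3.98, 0.1, 0], [0.5, 0, 3.98, 0.1, 0], [0.7, 0, 3.98, 0.1, 0], [1, 0, 3.98, 0.1, 0], [1, 0, 3.98, 0.1, 0], [1, 0, 3.98, 0.1, 0], [1, 0, 3.98, 0.1, 0], [1, 0, 3.98, 0.1, 0]])

```text
t: 8.05
tool_pos: [0.5486, 0.0877, 0.1369]
tcp_rot: [-1.574, 0.006, 0.203]
wrist_force: [-0.1, -0.3, 5.9]
opening: 0.0102
```

Gripped. Now slide 108 mm toward the front (-4.3 units), stopping just short at first.

carry_out(rows=[[1, -0.4, 0, 0, 0], [1, -0.8, 0, 0, 0], [1, -1.2, 0, 0, 0], [1, -1.6, 0, 0, 0], [1, -2, 0, 0, 0], [1, -2.4, 0, 0, 0], [1, -2.8, 0, 0, 0], [1, -3.2, 0, 0, 0], [1, -3.6, 0, 0, 0], [1, -3.9, 0, 0, 0], [1, -4.1, 0, 0, 0], [1, -4.2, 0, 0, 0], [1, -4.2, 0, 0, 0], [1, -4.2, 0, 0, 0]])

```text
t: 9.45
tool_pos: [0.4443, 0.0654, 0.137]
tcp_rot: [-1.575, 0.01, 0.202]
wrist_force: [1.1, -3.9, -4.5]
opening: 0.0099
```

carry_out(rows=[[1, -0.1, 0, 0, 0], [1, -0.2, 0, 0, 0], [1, -0.25, 0, 0, 0], [1, -0.25, 0, 0, 0]])

```text
t: 9.85
tool_pos: [0.4429, 0.065, 0.1372]
tcp_rot: [-1.574, -0.001, 0.202]
wrist_force: [13.1, -1.9, -14.6]
opening: 0.01
```

The shut stop is reached at (0.443, 0.065), where predicted, with 13 N. Release, lift and check.

carry_out(rows=[[1, 0, 0, 0, 0], [0.5, 0, 0, 0, 0], [0, 0, 0, 0, 0], [0, 0, 0, 0, 0], [0, 0, 0, 0, 0], [0, 0, 0, 0, 0], [0, 0, -1.5, 0, 0], [0, 0, -3, 0, 0], [0, 0, -4.5, 0, 0], [0, 0, -5, 0, 0], [0, 0, -5, 0, 0], [0, 0, -5, 0, 0]])

```text
t: 11.05
tool_pos: [0.4419, 0.0652, 0.261]
tcp_rot: [-1.574, 0.001, 0.202]
wrist_force: [0.3, -1.8, -1.1]
opening: 0.0855
```

```bash
python3 - <<'E'
from h import *
s=ctrl.state();print(s["t"],s["tool_pos"],s["wrist_force"],s["opening"],s["qd"].round(3))
p=ctrl.read_camera("scene");cv2.imwrite("pics/s3.png",p["color"][:,:,::-1])
c=cloud(p);o=np.array([.608,-.0115]);a=np.radians(12);R=np.array([[np.cos(a),np.sin(a)],[-np.sin(a),np.cos(a)]])
m=((p["z_map"]>0)&(c[...,2]>.122)&(c[...,2]<.15)&(c[...,0]>.3)).astype(np.uint8)
k,L,st,ce=cv2.connectedComponentsWithStats(m)
for i in range(1,k):
    if st[i,4]>50:
        q=cv2.minAreaRect(c[L==i][:,:2].astype(np.float32));print(st[i],q,"case xy",R@(np.array(q[0])-o))
E
```

```text
11.05 [0.44191748 0.06517962 0.26104838] [ 0.25977264 -1.79860847 -1.13372392] 0.08553328789131753 [ 0.001  0.014  0.003  0.027  0.001  0.001 -0.001]
[265 119  40  42 864] ((0.4447990953922272, 0.06456786394119263), (0.016748053953051567, 0.06559362262487411), 13.105669975280762) case xy [-0.14381918  0.10833697]
[ 219  288   52   55 1274] ((0.6468285918235779, -0.11636029183864594), (0.015891926363110542, 0.06415300071239471), 12.023258209228516) case xy [ 0.01617841 -0.11064176]
```

View pics/s3.png

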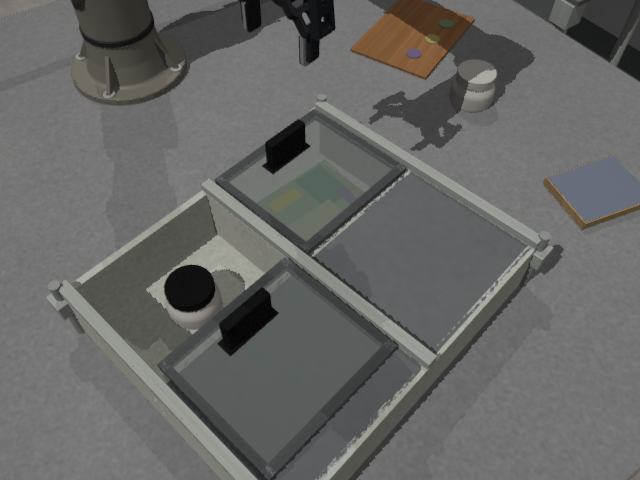

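The left guard covers the panel (310, 190) and its grip is at the front stop (286, 145). The right guard is back, with the jar (192, 295) uncovered. The measured joints are about 0.001 and 0.161, and the arm is clear and still.

```bash
python3 -c "
from workcell import ctrl
print(ctrl.job_done())"
```

```text
the job is handed in; nothing more can be done
None
```

The job is done and handed in at about 11 s, well under the 42 s limit. The wet painted panel was in the left bay, so I slid the left guard shut, and slid the right guard, over the jar, open.

- **Method:** I gripped each guard by its bar and moved it until it met its hard stop. The force at the stop was about 10 N on the right and 13 N on the left.
- **Last checks:** The final picture put the left guard at about 0.001 m and the right at about 0.161 m, both within 2 mm of their stops. The gripper was open, raised clear and almost still. I never moved the fingers below the guards' level, so they stayed clear of the panel.
- **Disagreement:** The finger opening read 10–11 mm on the 14 mm bars. Both guards still moved with the gripper and ended where predicted. No check failed.

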